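# Show the zero direction of a rotary table

## Task

Show the machine how its rotary table is turned: point down at the black plug in the centre of the faceplate with the fingertips two or three centimetres above it and stay there for about two seconds, then point in the same way at the top of the brass pin for about two seconds, then press the green button fully down to store the direction, let it come up again and move clear. Do not touch the rotary table or any of its three pins, do not press the red button, and leave the other things lying where they are.

Things in the scene. Friction and masses are not known exactly. Their poses are not given: they have to be found in the camera images.
- rotary: the rotary table, fixed to the machine bed: a cream drum on a grey foot 236 mm across, with a round light metal faceplate 210 mm across on top. The faceplate's upper face is 110 mm above the bed. Origin on the axis at the underside, z up.
- centre (a point): the middle of the top of the black plug (36 mm across, 1.5 mm proud of the faceplate, ringed with brass) in the faceplate's centre, 111.5 mm above the bed; z up.
- brass_pin: a loose brass (yellow metal) setting pin standing upright on the faceplate, 36 mm tall: a foot 30 mm across and 10 mm high, then a shank 20 mm across with a flat top. Origin at the centre of its underside, z up. The three pins stand about 80 mm from the faceplate's centre, 120 degrees apart; which colour stands where varies.
- brass_pin_top (a point): the centre of the brass pin's flat top, 36 mm above the faceplate, 146 mm above the bed; z up.
- blue_pin: a loose blue setting pin standing upright on the faceplate, 36 mm tall: a foot 30 mm across and 10 mm high, then a shank 20 mm across with a flat top. Origin at the centre of its underside, z up. The three pins stand about 80 mm from the faceplate's centre, 120 degrees apart; which colour stands where varies.
- white_pin: a loose white setting pin standing upright on the faceplate, 36 mm tall: a foot 30 mm across and 10 mm high, then a shank 20 mm across with a flat top. Origin at the centre of its underside, z up. The three pins stand about 80 mm from the faceplate's centre, 120 degrees apart; which colour stands where varies.
- box: the control box, fixed to the bed: grey, 120 x 170 x 60 mm high with a white top, the longer side along its own y. Origin at the centre of its underside. The green and the red button stand on its top, 40 mm either side of the middle along its y; which one is on which side varies.
- store_top (a point): the centre of the top of the green round button (32 mm across), which is pressed straight down.
- store (a joint): how far the green button is pressed, in m: 0 is up, 0.006 is fully down. It is sprung, needs about 5 N to go fully down and comes up by itself.
- stop_top (a point): the centre of the top of the red round button, same size as the green one; leave it alone.
- stop (a joint): how far the red button is pressed, in m: 0 is up, 0.006 is fully down.
- eyebolt: a loose steel lifting eye standing on its foot (36 mm across), 65 mm tall; a bystander. Origin at the centre of its underside.
- stepblock: a loose dark steel step block, 54 x 30 x 36 mm high; a bystander. Origin at the centre of its underside.
- wrench: a loose steel wrench lying on the bed beyond the control box; a bystander. It lies along its own x.
- oil: a loose yellow bottle, 54 mm across and 140 mm tall; a bystander. Origin at the centre of its underside.
Not all that is in view belongs to the job. Of the things that look like the brass_pin, the smaller one is meant.

How it is judged:
On the way, in this order (a step that is already met when the one before it is completed fails the run):
1. point at the black centre plug: grasp point within 20 mm sideways and 78 mm above, for 1 s (horizontal distance between the grasp point and centre below 0.02 m and z of the grasp point in the frame of centre between 0 and 0.078 m), for 1 s.
2. point at the top of the brass pin: grasp point within 20 mm sideways and 78 mm above, for 1 s (horizontal distance between the grasp point and brass_pin_top below 0.02 m and z of the grasp point in the frame of brass_pin_top between 0 and 0.078 m), for 1 s.
3. press the green button down (value of joint store above 0.0045 m), for 0.05 s.
At the end, for the whole second after the job is handed in: Both buttons are up again (less than 2 mm down), the three pins stand upright within 6 mm of where they were, and the eyebolt, step block, wrench and bottle are within 30 mm of where they were (value of joint each of store, stop below 0.002 m and distance of each of brass_pin, blue_pin, white_pin from where it was at the start of the episode below 0.006 m and angle between each of brass_pin, blue_pin, white_pin's own z axis and vertical below 0.15 rad and distance of each of eyebolt, stepblock, wrench, oil from where it was at the start of the episode below 0.03 m); the robot touches nothing.
It fails at once if the rotary table or one of its pins is touched (contact force between any of the fingers, the arm and rotary above 0.5 N or contact force between any of the fingers, the arm and brass_pin above 0.5 N or contact force between any of the fingers, the arm and blue_pin above 0.5 N or contact force between any of the fingers, the arm and white_pin above 0.5 N).
It fails at once if a pin is shifted, lifted or tipped (distance of any of brass_pin, blue_pin, white_pin from where it was at the start of the episode above 0.006 m or angle between any of brass_pin, blue_pin, white_pin's own z axis and vertical above 0.15 rad).
It fails at once if the red button is pressed (value of joint stop above 0.003 m).
It fails at once if a bystander is moved or lifted (distance of any of eyebolt, stepblock, wrench, oil from where it was at the start of the episode above 0.03 m).
It also fails if it takes over 54 s, if anything falls off the work surface, if the arm or the gripper's body presses on something with over 40 N, if the wrist force passes 120 N, or if a joint passes its speed limit or range.

## Robot

A 6-joint arm with a two-finger parallel gripper is mounted at the origin on the work surface. World frame = base frame: x ahead of the robot, y to its left, z up, the work surface at z = 0. Lengths are in m, angles in rad, forces in N, time in s.
With the tool pointing down it reaches from about 0.3 to 0.95 m from the base axis. Payload 3.1 kg.
Tool frame: the origin (TCP) lies between the finger pads; the fingertips stand 19 mm ahead of it and the grasp point (between the pads) is the TCP (r.finger_overhang is the distance from the TCP to the fingertips, in m); z points along the fingers, y is the line along which they close (so a half turn about z gives the same grasp; the last joint's range is limited). The gripper opens to 85 mm and grips with 20 to 120 N. Pads are 22 mm wide; open, the fingers measure 114 mm over their backs; the gripper's body (76 mm by 85 mm) begins 54 mm behind the grasp point. The pads swing forward as they close: fully open they stand 13 mm farther back than shut.
Start: joints at [1.196, 0.308, 1.634, -0, 1.2, -0.07], TCP at [0.188, 0.596, 0.21] pointing down, gripper open.
Joint ranges: [-3.06, 3.06], [-0.79, 1.96], [0.05, 2.63], [-1.19, 4.34], [0.05, 2.64], [-2.94, 2.94]. Speed limits (rad/s): [2.79, 2.79, 3.14, 3.14, 3.14, 3.14].

## Interface

Orientations are given as a unit quaternion [w, x, y, z].
In Python, from bench import r gives the robot as it stands.
- The arm moves only by the tool arm_command, never from a script. Its argument "commands" is a list of rows, each an object of numbers: "x", "y", "z": the shift along the world's x, y, z in m; "yaw": the turn about the world's z in degrees; "claw": the opening, from 0 (shut) to 1 (fully open). A call has 1 to 20 rows; each row is the pose to reach, as a shift and turn from the pose commanded when the call began; what a row does not reach only later rows make up. A row lasts 1/8 s, in which the tool goes at most 62.5 mm and 10.7 degrees, less where a joint would pass 70% of its speed; a pose out of reach is approached as far as the arm can. A call with a gripper value outside its range is refused whole. The fingers move at their own pace and stop on an object; the grip force is fixed at half the most. Time passes only in rows, so rows that repeat a pose let the fingers close. It gives the time, the measured TCP pose, the force, the opening and the grip force at its end, in the units of the state.
- r.sense(): the state, without advancing time (a new reading comes with each control period).
- r.grab_frame(name): name is "scene" or "top" or "wrist"; returns the picture (480x640x3 uint8, red, green, blue); there is no depth.
- r.get_calibration(name): a dict with "camera_matrix" (3x3 intrinsics, pixels), "rvec" (rotation vector, rad) and "tvec" (3), from world to camera coordinates, as OpenCV has them; the wrist camera has in their place "mount" (4x4, takes a point from camera to tool coordinates, whose origin is the TCP and whose axes are the flange's). Camera axes: x right, y down, z forward; pixel columns grow to the right and rows downward; lengths in m; the calibration is good to about 2 mm. A picture is of the moment at which its call begins: read the wrist's pose just before it. get_calibration takes no time and is no camera call.
- r.close_job(): hands the job in; it is judged then, once.
The state is a dict: "clock": time; "joint_positions": joint angles; "qvel": joint speeds; "effort": joint torques, N m; "ee_pos": TCP position; "orientation": TCP orientation; "contact_force": force on the tool from outside, world axes, zero at the start; "wrist_torque": the same for the moment, N m; "opening": finger opening in m; "grip_force": force on a finger pad.
Only numpy, scipy, OpenCV 4.12 (cv2) and the standard library are available. Lean on these libraries where they do the work, as an engineer would, in place of code of your own. Each camera call takes 0.05 s, during which the arm holds its last target. There are 200 camera calls.

## Working session

There is one attempt and no reset: what is moved stays moved. The work goes in short steps, Python scripts to look and compute and a tool call to move; the robot and the scene stay as the last step left them, time stands still between calls to the robot, and variables do not carry over. Pictures are saved under pics/ and viewed, at most 10 in all, crops included, and the job is handed in when it is done.

Besides the shell and the picture viewer there is one more tool, called after ">>>" in YAML: its name, and indented under it one key for each argument. arm_command: Moves the arm, as the interface text tells. Its arguments: {"type":"object","properties":{"commands":{"type":"array"}},"required":["commands"]}

```bash
mkdir -p pics
cat > h.py <<'E'
from bench import r
import numpy as np, cv2
def cast(name,px,z):
    c=r.get_calibration(name); K=np.array(c["camera_matrix"],float)
    R=cv2.Rodrigues(np.array(c["rvec"],float))[0]; t=np.array(c["tvec"],float).ravel()
    o=-R.T@t; d=R.T@np.linalg.inv(K)@np.array([px[0],px[1],1.])
    return o+d*(z-o[2])/d[2]
def proj(name,P):
    c=r.get_calibration(name)
    return cv2.projectPoints(np.array([P],float),np.array(c["rvec"],float),np.array(c["tvec"],float),np.array(c["camera_matrix"],float),None)[0].ravel()
def save(name,f):
    im=r.grab_frame(name); cv2.imwrite(f,im[:,:,::-1]); return im
E
python3 - <<'E'
from h import *
for n in("scene","top"):
    save(n,f"pics/{n}0.png"); print(n,cast(n,(320,240),0))
s=r.sense();print(s["clock"],s["ee_pos"],s["orientation"],s["opening"])
E
```

```text
scene [0.42120091 0.01270799 0.        ]
top [ 0.61438394 -0.00443616  0.        ]
0.1 [0.18730325 0.59545532 0.20915635] [-2.31580757e-04  1.51802024e-01  9.88410366e-01 -1.01961512e-03] 0.08532384489820134
```

View pics/top0.png

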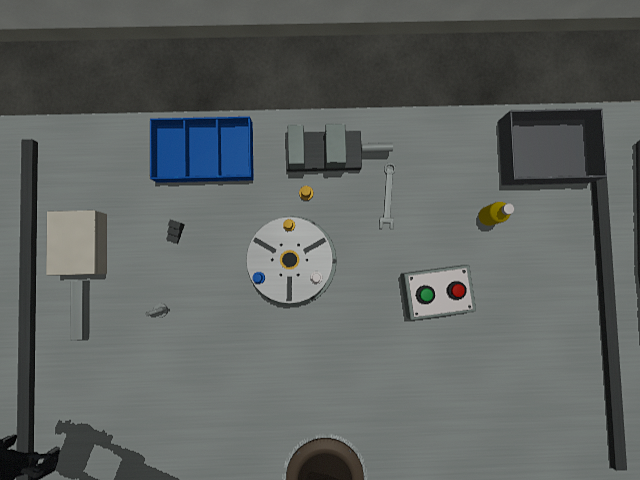

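View pics/scene0.png

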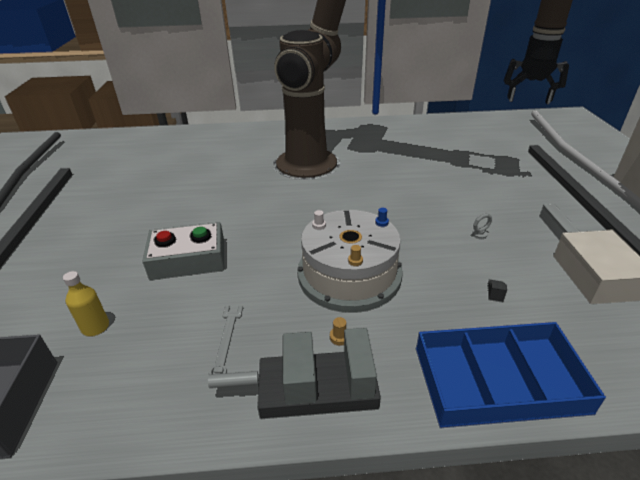

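The top view shows the faceplate plug at (289,260). The yellow pins are at (289,225) on the faceplate and (306,193) on the bed. The second one looks larger and is the look-alike, and the yellow bottle is at (497,212). The green button is at (426,295) and the red one at (457,290). I choose the pin on the faceplate and will check that with measurements and a close crop.

Run:
```python
from h import *
T=cv2.imread("pics/top0.png");S=cv2.imread("pics/scene0.png")
def blobs(im,lo,hi,box):
    x0,y0,x1,y1=box; h=cv2.cvtColor(im,cv2.COLOR_BGR2HSV)[y0:y1,x0:x1]
    m=cv2.inRange(h,lo,hi); n,l,st,c=cv2.connectedComponentsWithStats(m)
    return [(tuple(np.round(c[i]+[x0,y0],1)),st[i][:5]+[x0,y0,0,0,0]) for i in range(1,n) if st[i][4]>12]
Y=((10,120,90),(30,255,255));G=((45,100,40),(85,255,255));Rd=((0,150,60),(8,255,255));B=((100,150,60),(125,255,255));K=((0,0,0),(180,255,60))
for nm,im,c,box,z in [("topY",T,Y,(240,170,340,310),.146),("topK",T,K,(275,246,304,275),.1115),("topG",T,G,(400,260,480,325),.07),("topR",T,Rd,(400,260,480,325),.07),
 ("scY",S,Y,(290,220,410,350),.146),("scK",S,K,(330,222,372,250),.1115),("scG",S,G,(140,215,230,260),.07),("scR",S,Rd,(140,215,230,260),.07)]:
    for b in blobs(im,*c,box): print(nm,b[0],list(b[1]),cast("top" if nm[0]=="t" else "scene",b[0],z).round(4))
# faceplate outline
g=cv2.inRange(cv2.cvtColor(T,cv2.COLOR_BGR2HSV),(0,0,165),(180,60,255))[205:315,235:345]
c=max(cv2.findContours(g,0,2)[0],key=cv2.contourArea)+[235,205]
e=cv2.fitEllipse(cv2.convexHull(c));print(e,cast("top",e[0],.11),np.linalg.norm(cast("top",(e[0][0]+e[1][0]/2,e[0][1]),.11)-cast("top",e[0],.11)))
a=cv2.resize(T[165:320,230:350],None,fx=3.5,fy=3.5,interpolation=2);b=cv2.resize(S[200:350,290:410],None,fx=3.2,fy=3.2,interpolation=2)
h=max(a.shape[0],b.shape[0]);a=cv2.copyMakeBorder(a,0,h-a.shape[0],0,0,0);b=cv2.copyMakeBorder(b,0,h-b.shape[0],0,0,0)
cv2.imwrite("pics/crop1.png",np.hstack([a[:,:400],b[:,:400]]))
```

```text
topY (np.float64(305.9), np.float64(191.2)) [np.int64(299), np.int64(186), np.int64(14), np.int64(14), np.int64(118)] [0.7203 0.0268 0.146 ]
topY (np.float64(288.8), np.float64(223.9)) [np.int64(283), np.int64(219), np.int64(12), np.int64(12), np.int64(83)] [0.6434 0.0692 0.146 ]
topY (np.float64(288.8), np.float64(259.3)) [np.int64(280), np.int64(250), np.int64(19), np.int64(19), np.int64(117)] [0.5598 0.0712 0.146 ]
topK (np.float64(289.4), np.float64(259.3)) [np.int64(283), np.int64(253), np.int64(14), np.int64(14), np.int64(154)] [0.561  0.0718 0.1115]
topG (np.float64(426.3), np.float64(294.3)) [np.int64(420), np.int64(288), np.int64(13), np.int64(14), np.int64(139)] [ 0.4649 -0.2669  0.07  ]
topR (np.float64(457.8), np.float64(290.0)) [np.int64(452), np.int64(284), np.int64(13), np.int64(13), np.int64(135)] [ 0.4733 -0.3468  0.07  ]
scY (np.float64(350.6), np.float64(237.1)) [np.int64(340), np.int64(231), np.int64(22), np.int64(12), np.int64(76)] [0.6096 0.0633 0.146 ]
scY (np.float64(355.3), np.float64(255.2)) [np.int64(349), np.int64(245), np.int64(14), np.int64(21), np.int64
[... 187 characters left out ...]
36.0), np.float64(336.9)) [np.int64(330), np.int64(329), np.int64(14), np.int64(14), np.int64(95)] [0.8597 0.0088 0.146 ]
scK (np.float64(350.4), np.float64(235.9)) [np.int64(343), np.int64(232), np.int64(16), np.int64(9), np.int64(120)] [0.5598 0.0699 0.1115]
scG (np.float64(199.2), np.float64(231.9)) [np.int64(192), np.int64(227), np.int64(15), np.int64(11), np.int64(121)] [ 0.4538 -0.2705  0.07  ]
scR (np.float64(163.0), np.float64(235.9)) [np.int64(156), np.int64(231), np.int64(15), np.int64(11), np.int64(119)] [ 0.4613 -0.352   0.07  ]
((289.3005676269531, 259.4619445800781), (83.90863037109375, 84.48279571533203), 53.644142150878906) [0.56070489 0.07216022 0.11      ] 0.101841398757382
```

View pics/crop1.png

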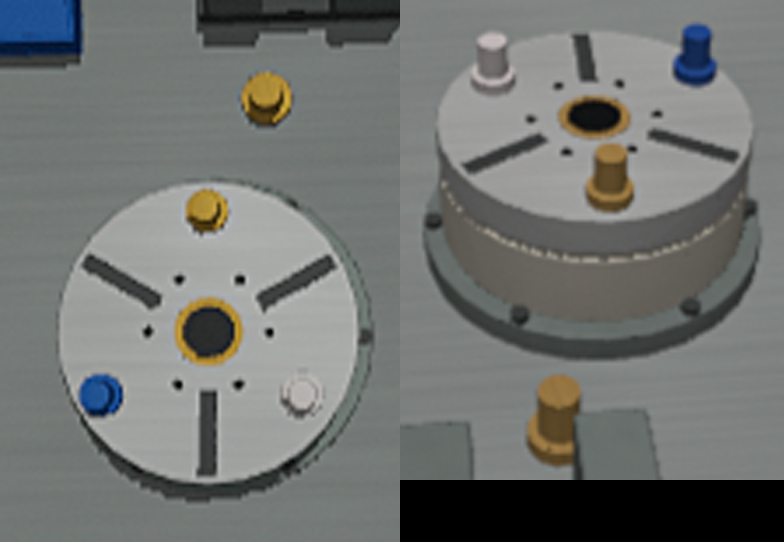

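The crop shows the faceplate pin at (207,210) is slimmer and shorter than the bed one at (266,98), which stands lower yet looks bigger. The faceplate pin is therefore the brass_pin, about 80 mm from the centre. I'll triangulate the green button top and set off.

Run:
```python
from h import *
def P(n):
    c=r.get_calibration(n);return np.array(c["camera_matrix"],float)@np.hstack([cv2.Rodrigues(np.array(c["rvec"],float))[0],np.array(c["tvec"],float).reshape(3,1)])
for n,a,b in [("green",(426.3,294.3),(199.2,231.9)),("red",(457.8,290.),(163.,235.9)),("plug",(289.4,259.3),(350.4,235.9))]:
    X=cv2.triangulatePoints(P("top"),P("scene"),np.array(a,float).reshape(2,1),np.array(b,float).reshape(2,1)).ravel();print(n,(X[:3]/X[3]).round(4))
print(r.finger_overhang)
```

```text
green [ 0.4654 -0.2661  0.078 ]
red [ 0.4739 -0.3457  0.0788]
plug [0.5609 0.0708 0.1123]
0.019
```

>>> arm_command:
  commands:
    - {"z": 0.05,"claw": 0}
    - {"x": 0.02,"y": -0.03,"z": 0.07,"claw": 0}
    - {"x": 0.06,"y": -0.08,"z": 0.07,"claw": 0}
    - {"x": 0.1,"y": -0.13,"z": 0.07,"claw": 0}
    - {"x": 0.13,"y": -0.18,"z": 0.07,"claw": 0}
    - {"x": 0.17,"y": -0.23,"z": 0.07,"claw": 0}
    - {"x": 0.2,"y": -0.28,"z": 0.07,"claw": 0}
    - {"x": 0.24,"y": -0.33,"z": 0.07,"claw": 0}
    - {"x": 0.27,"y": -0.38,"z": 0.07,"claw": 0}
    - {"x": 0.31,"y": -0.43,"z": 0.07,"claw": 0}
    - {"x": 0.34,"y": -0.48,"z": 0.07,"claw": 0}
    - {"x": 0.373,"y": -0.523,"z": 0.07,"claw": 0}
    - {"x": 0.373,"y": -0.523,"z": 0.07,"claw": 0}
    - {"x": 0.373,"y": -0.523,"z": 0.07,"claw": 0}
    - {"x": 0.373,"y": -0.523,"z": 0.07,"claw": 0}

```text
$.commands[0]: bad value
```

>>> arm_command:
  commands:
    - {"x": 0.0,"y": 0.0,"z": 0.05,"yaw": 0.0,"claw": 0.0}
    - {"x": 0.02,"y": -0.03,"z": 0.07,"yaw": 0.0,"claw": 0.0}

```text
clock: 0.35
ee_pos: [0.2073, 0.5683, 0.2827]
orientation: [0.0, 0.15, 0.989, 0.002]
contact_force: [1.1, -0.5, 0.8]
opening: 0.0516
grip_force: 0.0
```

>>> arm_command:
  commands:
    - {"x": 0.035,"y": -0.05,"z": 0,"yaw": 0,"claw": 0}
    - {"x": 0.07,"y": -0.1,"z": 0,"yaw": 0,"claw": 0}
    - {"x": 0.105,"y": -0.15,"z": 0,"yaw": 0,"claw": 0}
    - {"x": 0.14,"y": -0.2,"z": 0,"yaw": 0,"claw": 0}
    - {"x": 0.175,"y": -0.25,"z": 0,"yaw": 0,"claw": 0}
    - {"x": 0.21,"y": -0.3,"z": 0,"yaw": 0,"claw": 0}
    - {"x": 0.245,"y": -0.35,"z": 0,"yaw": 0,"claw": 0}
    - {"x": 0.28,"y": -0.4,"z": 0,"yaw": 0,"claw": 0}
    - {"x": 0.315,"y": -0.45,"z": 0,"yaw": 0,"claw": 0}
    - {"x": 0.354,"y": -0.496,"z": 0,"yaw": 0,"claw": 0}
    - {"x": 0.354,"y": -0.496,"z": 0,"yaw": 0,"claw": 0}
    - {"x": 0.354,"y": -0.496,"z": 0,"yaw": 0,"claw": 0}

```text
clock: 1.85
ee_pos: [0.5608, 0.0703, 0.2794]
orientation: [-0.001, 0.152, 0.988, 0.0]
contact_force: [-0.6, 0.6, 0.0]
opening: -0.0003
grip_force: 0.0
```

Run:
```python
from h import *
s=r.sense();im=save("wrist","pics/w1.png");print(s["ee_pos"],s["opening"])
c=r.get_calibration("wrist");M=np.array(c["mount"]);K=np.array(c["camera_matrix"])
from scipy.spatial.transform import Rotation as Ro
q=s["orientation"];W=np.eye(4);W[:3,:3]=Ro.from_quat([q[1],q[2],q[3],q[0]]).as_matrix();W[:3,3]=s["ee_pos"]
C=np.linalg.inv(W@M)
for n,p in [("plug",(.561,.0715,.1115)),("brass",(.642,.07,.146))]:
    v=K@(C@np.r_[p,1])[:3];print(n,v[:2]/v[2])
```

```text
[0.56082782 0.07027763 0.27943239] -0.00030118778180907783
plug [320.60529605 208.10874926]
brass [349.23508258 312.2394054 ]
```

View pics/w1.png

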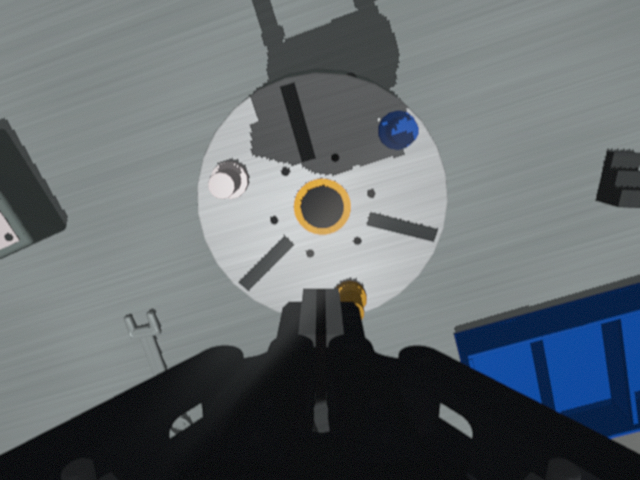

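The wrist view puts the plug at (322,207), where (321,208) was predicted. The brass pin at (350,298) is partly hidden by the fingers but agrees. I'll lower to the plug and hold.

>>> arm_command:
  commands:
    - {"x": 0,"y": 0.001,"z": -0.05,"yaw": 0,"claw": 0}
    - {"x": 0,"y": 0.001,"z": -0.1,"yaw": 0,"claw": 0}
    - {"x": 0,"y": 0.001,"z": -0.123,"yaw": 0,"claw": 0}
    - {"x": 0,"y": 0.001,"z": -0.123,"yaw": 0,"claw": 0}
    - {"x": 0,"y": 0.001,"z": -0.123,"yaw": 0,"claw": 0}
    - {"x": 0,"y": 0.001,"z": -0.123,"yaw": 0,"claw": 0}
    - {"x": 0,"y": 0.001,"z": -0.123,"yaw": 0,"claw": 0}
    - {"x": 0,"y": 0.001,"z": -0.123,"yaw": 0,"claw": 0}
    - {"x": 0,"y": 0.001,"z": -0.123,"yaw": 0,"claw": 0}
    - {"x": 0,"y": 0.001,"z": -0.123,"yaw": 0,"claw": 0}
    - {"x": 0,"y": 0.001,"z": -0.123,"yaw": 0,"claw": 0}
    - {"x": 0,"y": 0.001,"z": -0.123,"yaw": 0,"claw": 0}
    - {"x": 0,"y": 0.001,"z": -0.123,"yaw": 0,"claw": 0}
    - {"x": 0,"y": 0.001,"z": -0.123,"yaw": 0,"claw": 0}
    - {"x": 0,"y": 0.001,"z": -0.123,"yaw": 0,"claw": 0}
    - {"x": 0,"y": 0.001,"z": -0.123,"yaw": 0,"claw": 0}
    - {"x": 0,"y": 0.001,"z": -0.123,"yaw": 0,"claw": 0}
    - {"x": 0,"y": 0.001,"z": -0.123,"yaw": 0,"claw": 0}
    - {"x": 0,"y": 0.001,"z": -0.123,"yaw": 0,"claw": 0}
    - {"x": 0,"y": 0.001,"z": -0.123,"yaw": 0,"claw": 0}

```text
clock: 4.4
ee_pos: [0.5616, 0.0712, 0.1573]
orientation: [0.0, 0.152, 0.988, 0.0]
contact_force: [0.3, 1.0, -0.6]
opening: 0.0001
grip_force: 0.0
```

>>> arm_command:
  commands:
    - {"x": 0,"y": 0,"z": 0.05,"yaw": 0,"claw": 0}
    - {"x": 0,"y": 0,"z": 0.08,"yaw": 0,"claw": 0}
    - {"x": 0.04,"y": 0,"z": 0.08,"yaw": 0,"claw": 0}
    - {"x": 0.081,"y": -0.001,"z": 0.08,"yaw": 0,"claw": 0}
    - {"x": 0.081,"y": -0.001,"z": 0.08,"yaw": 0,"claw": 0}
    - {"x": 0.081,"y": -0.001,"z": 0.06,"yaw": 0,"claw": 0}
    - {"x": 0.081,"y": -0.001,"z": 0.04,"yaw": 0,"claw": 0}
    - {"x": 0.081,"y": -0.001,"z": 0.034,"yaw": 0,"claw": 0}
    - {"x": 0.081,"y": -0.001,"z": 0.034,"yaw": 0,"claw": 0}

```text
clock: 5.52
ee_pos: [0.6414, 0.0702, 0.19]
orientation: [-0.001, 0.152, 0.988, -0.0]
contact_force: [-0.4, 1.0, 0.1]
opening: -0.0001
grip_force: 0.0
```

Run:
```python
from h import *
im=save("scene","pics/s2.png");cv2.imwrite("pics/s2c.png",cv2.resize(im[130:290,270:430,::-1],None,fx=3.5,fy=3.5,interpolation=2))
```

```text
(no output)
```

View pics/s2c.png

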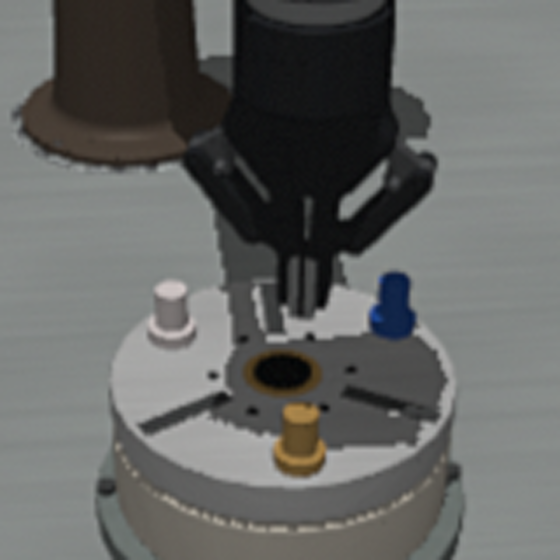

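The crop shows the fingertips at about full-frame (356,220) and the pin top at (356,247). That gap looks larger than expected, so I'll check it by projection.

Run:
```python
from h import *
s=r.sense();print(s["ee_pos"])
for p in [(.6414,.0702,.171),(.642,.07,.146),(.642,.07,.11),(.561,.0715,.1115)]: print("scene",proj("scene",p),"top",proj("top",p))
def P(n):
    c=r.get_calibration(n);return np.array(c["camera_matrix"],float)@np.hstack([cv2.Rodrigues(np.array(c["rvec"],float))[0],np.array(c["tvec"],float).reshape(3,1)])
X=cv2.triangulatePoints(P("top"),P("scene"),np.array([[289.],[224.6]]),np.array([[356.],[247.]])).ravel();print((X[:3]/X[3]).round(4))
```

```text
[0.64225006 0.07022759 0.19108503]
scene [356.64882343 236.3460307 ] top [287.69968627 223.5637291 ]
scene [356.20609153 246.92007545] top [288.46214817 224.49259718]
scene [355.6803396  261.22173253] top [289.39110624 226.11361286]
scene [351.21133524 236.19159047] top [289.53246134 259.31113051]
[0.6418 0.0692 0.1457]
```

Run:
```python
from h import *
a=save("scene","pics/s3.png");b=save("top","pics/t3.png");s=r.sense();print(s["clock"],s["ee_pos"],s["joint_positions"])
o=[cv2.resize(i[y:y+140,x:x+110,::-1],None,fx=3.5,fy=3.5,interpolation=2) for i,x,y in((a,300,140),(b,235,170))]
cv2.imwrite("pics/c3.png",np.hstack(o))
```

```text
5.675 [0.64312367 0.07026478 0.19219277] [ 4.15457038e-02  3.64866148e-01  1.59607956e+00 -2.30150555e-05
  1.17900819e+00 -1.22455351e+00]
```

View pics/c3.png

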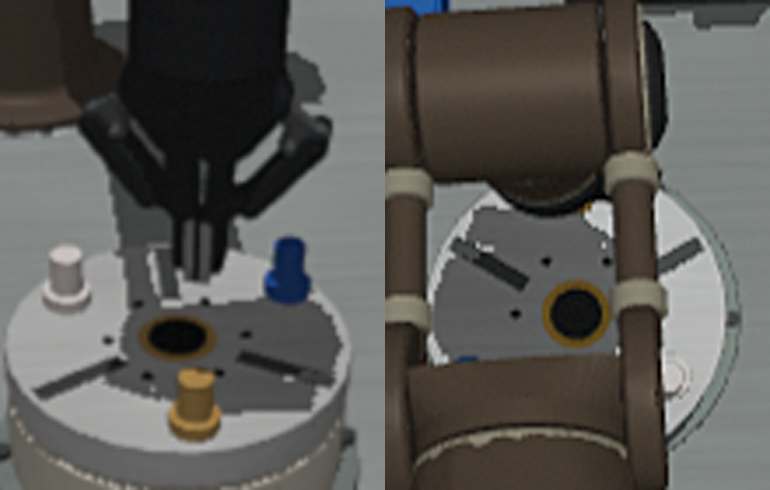

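Run:
```python
from h import *
c=r.get_calibration("wrist");M=np.array(c["mount"]);K=np.array(c["camera_matrix"],float);print(M.round(4),K)
Ci=np.linalg.inv(M)
for z in(.019,0,-.02,-.04):
  for x in(-.011,0,.011):
    v=K@(Ci@[x,0,z,1])[:3];print(z,x,(v[:2]/v[2]).round(1))
T=cv2.imread("pics/w1.png");h=cv2.cvtColor(T,cv2.COLOR_BGR2HSV)
m=cv2.inRange(h,(10,100,90),(30,255,255));m[260:]=0
e=cv2.fitEllipse(cv2.convexHull(max(cv2.findContours(m,0,2)[0],key=cv2.contourArea)));print(e)
# scene scale: faceplate 210 mm => camera height over plate
print("cam z from 249px plate", K[0,0]*.21/249)
for z in (.30,.25,.21): print(z,proj("top",(.6414,.0702,z)),proj("scene",(.6414,.0702,z)))
for _ in range(3): 
    r.grab_frame("wrist"); print(r.sense()["clock"],r.sense()["ee_pos"])
```

```text
[[ 4.000e-04 -9.602e-01 -2.794e-01  7.110e-02]
 [ 1.000e+00  3.000e-04  6.000e-04  9.000e-04]
 [-5.000e-04 -2.794e-01  9.602e-01 -1.624e-01]
 [ 0.000e+00  0.000e+00  0.000e+00  1.000e+00]] [[406.4121934    0.         320.47380238]
 [  0.         406.4121934  236.87523508]
 [  0.           0.           1.        ]]
0.019 -0.011 [318.3 294.9]
0.019 0 [318.3 273.7]
0.019 0.011 [318.3 251.8]
0 -0.011 [318.1 312.9]
0 0 [318.1 289.8]
0 0.011 [318.1 265.9]
-0.02 -0.011 [317.9 336.2]
-0.02 0 [317.8 310.8]
-0.02 0.011 [317.8 284.3]
-0.04 -0.011 [317.5 366. ]
-0.04 0 [317.5 337.6]
-0.04 0.011 [317.4 308. ]
((321.8074035644531, 206.03587341308594), (55.13133239746094, 56.26948165893555), 88.5072250366211)
cam z from 249px plate 0.3427572715431753
0.3 [283.59492574 216.45599283] [358.86995472 176.08069975]
0.25 [285.31262311 219.43032953] [357.95577336 200.88492574]
0.21 [286.56693902 221.60228247] [357.27442362 219.37179668]
5.725 [0.64324982 0.07025456 0.19232547]
5.775 [0.64323255 0.07022568 0.19233051]
5.825 [0.64316544 0.07023086 0.19222997]
```

Both the wrist and scene views put the visible fingertips about 40 mm higher than TCP+19 mm predicts, so the reported TCP may not match the real fingers. The faceplate may not be touched, so I'll settle it with a gentle touch on clear bed at about (0.40,-0.08), then redo the pointing.

>>> arm_command:
  commands:
    - {"x": 0,"y": 0,"z": 0.05,"yaw": 0,"claw": 0}
    - {"x": 0,"y": 0,"z": 0.1,"yaw": 0,"claw": 0}
    - {"x": -0.05,"y": -0.03,"z": 0.1,"yaw": 0,"claw": 0}
    - {"x": -0.1,"y": -0.06,"z": 0.1,"yaw": 0,"claw": 0}
    - {"x": -0.15,"y": -0.09,"z": 0.1,"yaw": 0,"claw": 0}
    - {"x": -0.2,"y": -0.12,"z": 0.1,"yaw": 0,"claw": 0}
    - {"x": -0.24,"y": -0.15,"z": 0.1,"yaw": 0,"claw": 0}
    - {"x": -0.24,"y": -0.15,"z": 0.05,"yaw": 0,"claw": 0}
    - {"x": -0.24,"y": -0.15,"z": 0.0,"yaw": 0,"claw": 0}
    - {"x": -0.24,"y": -0.15,"z": -0.05,"yaw": 0,"claw": 0}
    - {"x": -0.24,"y": -0.15,"z": -0.1,"yaw": 0,"claw": 0}
    - {"x": -0.24,"y": -0.15,"z": -0.14,"yaw": 0,"claw": 0}
    - {"x": -0.24,"y": -0.15,"z": -0.155,"yaw": 0,"claw": 0}
    - {"x": -0.24,"y": -0.15,"z": -0.155,"yaw": 0,"claw": 0}

```text
clock: 7.58
ee_pos: [0.4017, -0.0796, 0.0355]
orientation: [-0.001, 0.152, 0.988, 0.0]
contact_force: [0.1, -1.7, 0.6]
opening: -0.0001
grip_force: 0.0
```

>>> arm_command:
  commands:
    - {"x": 0,"y": 0,"z": -0.006,"yaw": 0,"claw": 0}
    - {"x": 0,"y": 0,"z": -0.012,"yaw": 0,"claw": 0}
    - {"x": 0,"y": 0,"z": -0.015,"yaw": 0,"claw": 0}
    - {"x": 0,"y": 0,"z": -0.018,"yaw": 0,"claw": 0}
    - {"x": 0,"y": 0,"z": -0.018,"yaw": 0,"claw": 0}

```text
clock: 8.2
ee_pos: [0.4024, -0.0798, 0.0182]
orientation: [-0.0, 0.152, 0.988, 0.0]
contact_force: [0.4, 0.7, 0.7]
opening: 0.0003
grip_force: 0.0
```

Run:
```python
from h import *
s=r.sense();print(s["ee_pos"],s["contact_force"])
a=save("scene","pics/s4.png");p=proj("scene",(.4017,-.0796,0));q=proj("scene",(.4017,-.0796,.04));print(p,q)
x,y=int(p[0])-60,int(p[1])-90
cv2.imwrite("pics/c4.png",cv2.resize(a[y:y+120,x:x+120,::-1],None,fx=4,fy=4,interpolation=2));print(x,y)
```

```text
[ 0.40244319 -0.07976966  0.01815178] [0.35395882 0.70801152 0.66445169]
[283.29959146 237.58449932] [282.12692742 224.74729632]
223 147
```

View pics/c4.png

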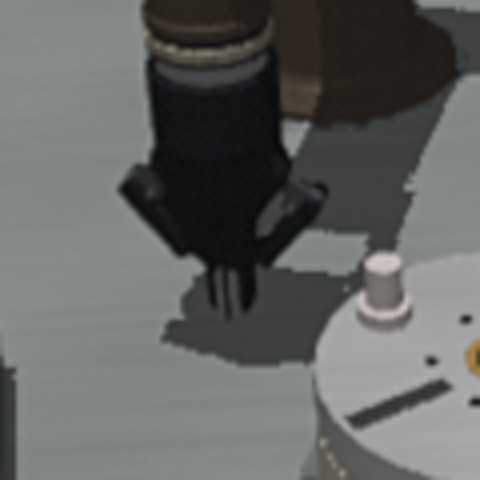

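There is no contact at TCP z 0.018. The crop shows the tip at (230,318), full-frame (280.5,226.5), which is about 36 mm above the bed. So the real fingers end well short of the stated point, and I'll find the contact height.

>>> arm_command:
  commands:
    - {"x": 0,"y": 0,"z": -0.01,"yaw": 0,"claw": 0}
    - {"x": 0,"y": 0,"z": -0.018,"yaw": 0,"claw": 0}
    - {"x": 0,"y": 0,"z": -0.024,"yaw": 0,"claw": 0}
    - {"x": 0,"y": 0,"z": -0.028,"yaw": 0,"claw": 0}
    - {"x": 0,"y": 0,"z": -0.032,"yaw": 0,"claw": 0}
    - {"x": 0,"y": 0,"z": -0.032,"yaw": 0,"claw": 0}

```text
clock: 9.0
ee_pos: [0.4024, -0.0797, -0.014]
orientation: [-0.0, 0.152, 0.988, 0.0]
contact_force: [0.0, -0.1, -0.6]
opening: -0.0
grip_force: 0.0
```

>>> arm_command:
  commands:
    - {"x": 0,"y": 0,"z": -0.003,"yaw": 0,"claw": 0}
    - {"x": 0,"y": 0,"z": -0.003,"yaw": 0,"claw": 0}

```text
clock: 9.25
ee_pos: [0.4026, -0.0798, -0.0168]
orientation: [-0.0, 0.152, 0.988, 0.0]
contact_force: [-0.3, -0.3, -0.1]
opening: -0.0001
grip_force: 0.0
```

>>> arm_command:
  commands:
    - {"x": 0,"y": 0,"z": -0.003,"yaw": 0,"claw": 0}
    - {"x": 0,"y": 0,"z": -0.003,"yaw": 0,"claw": 0}

```text
clock: 9.5
ee_pos: [0.4024, -0.0797, -0.0199]
orientation: [-0.0, 0.152, 0.988, 0.0]
contact_force: [0.1, -0.4, 0.2]
opening: -0.0001
grip_force: 0.0
```

>>> arm_command:
  commands:
    - {"x": 0,"y": 0,"z": -0.003,"yaw": 0,"claw": 0}
    - {"x": 0,"y": 0,"z": -0.003,"yaw": 0,"claw": 0}

```text
clock: 9.75
ee_pos: [0.4028, -0.0799, -0.021]
orientation: [-0.001, 0.152, 0.988, 0.0]
contact_force: [-5.4, 1.6, 20.5]
opening: 0.0001
grip_force: 10.6
```

Contact comes at reported z −0.0205, so the real tips sit 20 mm above the reported TCP and the true grasp point is about 40 mm above it. I'll redo the pointing with reported TCP at 0.118 over the plug and 0.153 over the pin. Tips are then 27 mm above each, and the criterion holds under either reading of the grasp point.

>>> arm_command:
  commands:
    - {"x": 0,"y": 0,"z": 0.06,"yaw": 0,"claw": 0}
    - {"x": 0,"y": 0,"z": 0.12,"yaw": 0,"claw": 0}
    - {"x": 0,"y": 0,"z": 0.18,"yaw": 0,"claw": 0}
    - {"x": 0,"y": 0,"z": 0.24,"yaw": 0,"claw": 0}
    - {"x": 0.04,"y": 0.04,"z": 0.24,"yaw": 0,"claw": 0}
    - {"x": 0.08,"y": 0.08,"z": 0.24,"yaw": 0,"claw": 0}
    - {"x": 0.12,"y": 0.12,"z": 0.24,"yaw": 0,"claw": 0}
    - {"x": 0.159,"y": 0.151,"z": 0.24,"yaw": 0,"claw": 0}
    - {"x": 0.159,"y": 0.151,"z": 0.24,"yaw": 0,"claw": 0}
    - {"x": 0.159,"y": 0.151,"z": 0.24,"yaw": 0,"claw": 0}

```text
clock: 11.0
ee_pos: [0.5606, 0.071, 0.2165]
orientation: [-0.001, 0.152, 0.988, -0.0]
contact_force: [-0.8, 0.1, 0.0]
opening: 0.0002
grip_force: 0.0
```

>>> arm_command:
  commands:
    - {"x": 0,"y": 0,"z": -0.04,"yaw": 0,"claw": 0}
    - {"x": 0,"y": 0,"z": -0.07,"yaw": 0,"claw": 0}
    - {"x": 0,"y": 0,"z": -0.09,"yaw": 0,"claw": 0}
    - {"x": 0,"y": 0,"z": -0.098,"yaw": 0,"claw": 0}
    - {"x": 0,"y": 0,"z": -0.098,"yaw": 0,"claw": 0}
    - {"x": 0,"y": 0,"z": -0.098,"yaw": 0,"claw": 0}
    - {"x": 0,"y": 0,"z": -0.098,"yaw": 0,"claw": 0}
    - {"x": 0,"y": 0,"z": -0.098,"yaw": 0,"claw": 0}
    - {"x": 0,"y": 0,"z": -0.098,"yaw": 0,"claw": 0}
    - {"x": 0,"y": 0,"z": -0.098,"yaw": 0,"claw": 0}
    - {"x": 0,"y": 0,"z": -0.098,"yaw": 0,"claw": 0}
    - {"x": 0,"y": 0,"z": -0.098,"yaw": 0,"claw": 0}
    - {"x": 0,"y": 0,"z": -0.098,"yaw": 0,"claw": 0}
    - {"x": 0,"y": 0,"z": -0.098,"yaw": 0,"claw": 0}
    - {"x": 0,"y": 0,"z": -0.098,"yaw": 0,"claw": 0}
    - {"x": 0,"y": 0,"z": -0.098,"yaw": 0,"claw": 0}
    - {"x": 0,"y": 0,"z": -0.098,"yaw": 0,"claw": 0}
    - {"x": 0,"y": 0,"z": -0.098,"yaw": 0,"claw": 0}
    - {"x": 0,"y": 0,"z": -0.098,"yaw": 0,"claw": 0}
    - {"x": 0,"y": 0,"z": -0.098,"yaw": 0,"claw": 0}

```text
clock: 13.5
ee_pos: [0.5616, 0.0712, 0.1193]
orientation: [0.0, 0.152, 0.988, 0.0]
contact_force: [-0.4, 0.1, 0.0]
opening: 0.0
grip_force: 0.0
```

Run:
```python
from h import *
a=save("scene","pics/s5.png")
cv2.imwrite("pics/c5.png",cv2.resize(a[130:280,280:420,::-1],None,fx=3.5,fy=3.5,interpolation=2))
```

```text
(no output)
```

View pics/c5.png

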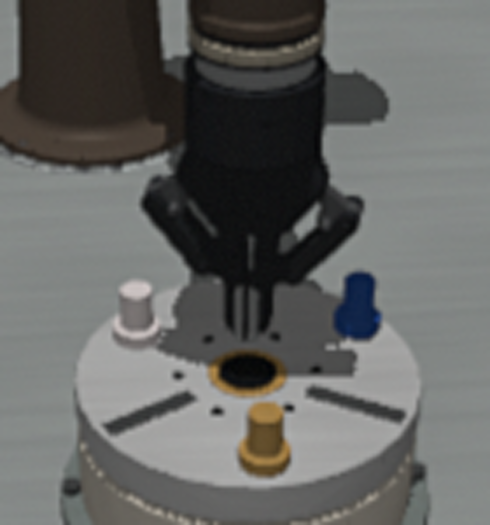

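The tips at (248,338) are about 25 mm above the plug at (247,371), as intended. Next is the pin.

>>> arm_command:
  commands:
    - {"x": 0,"y": 0,"z": 0.05,"yaw": 0,"claw": 0}
    - {"x": 0,"y": 0,"z": 0.08,"yaw": 0,"claw": 0}
    - {"x": 0.04,"y": 0,"z": 0.08,"yaw": 0,"claw": 0}
    - {"x": 0.08,"y": -0.001,"z": 0.08,"yaw": 0,"claw": 0}
    - {"x": 0.08,"y": -0.001,"z": 0.08,"yaw": 0,"claw": 0}
    - {"x": 0.08,"y": -0.001,"z": 0.06,"yaw": 0,"claw": 0}
    - {"x": 0.08,"y": -0.001,"z": 0.04,"yaw": 0,"claw": 0}
    - {"x": 0.08,"y": -0.001,"z": 0.035,"yaw": 0,"claw": 0}
    - {"x": 0.08,"y": -0.001,"z": 0.035,"yaw": 0,"claw": 0}

```text
clock: 14.68
ee_pos: [0.6404, 0.0702, 0.1531]
orientation: [-0.001, 0.152, 0.988, -0.0]
contact_force: [-0.1, 0.3, 0.5]
opening: -0.0
grip_force: 0.0
```

>>> arm_command:
  commands:
    - {"x": 0,"y": 0,"z": 0,"yaw": 0,"claw": 0}
    - {"x": 0,"y": 0,"z": 0,"yaw": 0,"claw": 0}
    - {"x": 0,"y": 0,"z": 0,"yaw": 0,"claw": 0}
    - {"x": 0,"y": 0,"z": 0,"yaw": 0,"claw": 0}
    - {"x": 0,"y": 0,"z": 0,"yaw": 0,"claw": 0}
    - {"x": 0,"y": 0,"z": 0,"yaw": 0,"claw": 0}
    - {"x": 0,"y": 0,"z": 0,"yaw": 0,"claw": 0}
    - {"x": 0,"y": 0,"z": 0,"yaw": 0,"claw": 0}
    - {"x": 0,"y": 0,"z": 0,"yaw": 0,"claw": 0}
    - {"x": 0,"y": 0,"z": 0,"yaw": 0,"claw": 0}
    - {"x": 0,"y": 0,"z": 0,"yaw": 0,"claw": 0}
    - {"x": 0,"y": 0,"z": 0,"yaw": 0,"claw": 0}
    - {"x": 0,"y": 0,"z": 0,"yaw": 0,"claw": 0}
    - {"x": 0,"y": 0,"z": 0,"yaw": 0,"claw": 0}
    - {"x": 0,"y": 0,"z": 0,"yaw": 0,"claw": 0}
    - {"x": 0,"y": 0,"z": 0,"yaw": 0,"claw": 0}

```text
clock: 16.68
ee_pos: [0.6416, 0.0702, 0.1543]
orientation: [0.0, 0.152, 0.988, 0.0]
contact_force: [-1.1, 0.2, -0.1]
opening: 0.0001
grip_force: 0.0
```

>>> arm_command:
  commands:
    - {"x": 0,"y": 0,"z": 0.05,"yaw": 0,"claw": 0}
    - {"x": 0,"y": 0,"z": 0.08,"yaw": 0,"claw": 0}
    - {"x": -0.025,"y": -0.05,"z": 0.08,"yaw": 0,"claw": 0}
    - {"x": -0.05,"y": -0.1,"z": 0.08,"yaw": 0,"claw": 0}
    - {"x": -0.075,"y": -0.15,"z": 0.08,"yaw": 0,"claw": 0}
    - {"x": -0.1,"y": -0.2,"z": 0.08,"yaw": 0,"claw": 0}
    - {"x": -0.13,"y": -0.25,"z": 0.08,"yaw": 0,"claw": 0}
    - {"x": -0.155,"y": -0.3,"z": 0.08,"yaw": 0,"claw": 0}
    - {"x": -0.177,"y": -0.337,"z": 0.08,"yaw": 0,"claw": 0}
    - {"x": -0.177,"y": -0.337,"z": 0.08,"yaw": 0,"claw": 0}
    - {"x": -0.177,"y": -0.337,"z": 0.03,"yaw": 0,"claw": 0}
    - {"x": -0.177,"y": -0.337,"z": -0.02,"yaw": 0,"claw": 0}
    - {"x": -0.177,"y": -0.337,"z": -0.06,"yaw": 0,"claw": 0}
    - {"x": -0.177,"y": -0.337,"z": -0.078,"yaw": 0,"claw": 0}
    - {"x": -0.177,"y": -0.337,"z": -0.078,"yaw": 0,"claw": 0}

```text
clock: 18.55
ee_pos: [0.4643, -0.2657, 0.0754]
orientation: [-0.001, 0.151, 0.988, 0.001]
contact_force: [0.9, -0.1, 0.3]
opening: 0.0003
grip_force: 0.0
```

Run:
```python
from h import *
a=save("scene","pics/s6.png")
cv2.imwrite("pics/c6.png",cv2.resize(a[130:280,120:260,::-1],None,fx=3.5,fy=3.5,interpolation=2))
```

```text
(no output)
```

View pics/c6.png

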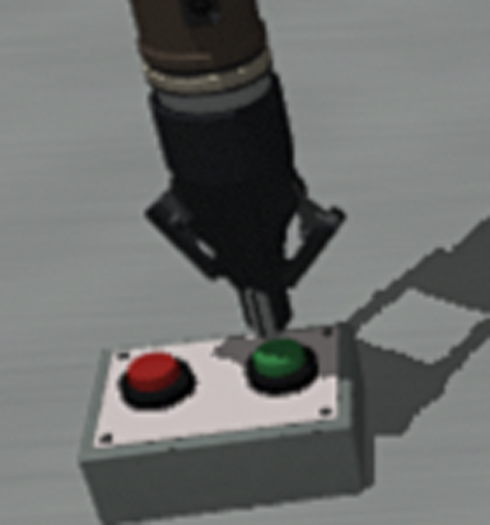

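The tips at (270,335) are just above the green button at (279,353), and the red one at (155,372) is well clear. Pressing in steps.

>>> arm_command:
  commands:
    - {"x": 0,"y": -0.001,"z": -0.01,"yaw": 0,"claw": 0}
    - {"x": 0,"y": -0.001,"z": -0.016,"yaw": 0,"claw": 0}
    - {"x": 0,"y": -0.001,"z": -0.019,"yaw": 0,"claw": 0}
    - {"x": 0,"y": -0.001,"z": -0.021,"yaw": 0,"claw": 0}
    - {"x": 0,"y": -0.001,"z": -0.021,"yaw": 0,"claw": 0}

```text
clock: 19.23
ee_pos: [0.4655, -0.2685, 0.0563]
orientation: [0.001, 0.152, 0.988, -0.0]
contact_force: [-0.3, -0.4, 5.4]
opening: -0.0001
grip_force: 2.4
```

>>> arm_command:
  commands:
    - {"x": 0,"y": 0,"z": -0.002,"yaw": 0,"claw": 0}
    - {"x": 0,"y": 0,"z": -0.002,"yaw": 0,"claw": 0}

```text
clock: 19.48
ee_pos: [0.4656, -0.2685, 0.0561]
orientation: [0.001, 0.152, 0.988, -0.0]
contact_force: [-3.7, 1.9, 16.0]
opening: -0.0002
grip_force: 7.9
```

>>> arm_command:
  commands:
    - {"x": 0,"y": 0,"z": -0.002,"yaw": 0,"claw": 0}
    - {"x": 0,"y": 0,"z": -0.002,"yaw": 0,"claw": 0}

```text
clock: 19.73
ee_pos: [0.4657, -0.2686, 0.0558]
orientation: [0.0, 0.152, 0.988, -0.0]
contact_force: [-7.0, 4.2, 27.0]
opening: -0.0003
grip_force: 13.3
```

The button is hard against its stop: 27 N with no further travel. I'll back off.

>>> arm_command:
  commands:
    - {"x": 0,"y": 0,"z": 0.01,"yaw": 0,"claw": 0}
    - {"x": 0,"y": 0,"z": 0.04,"yaw": 0,"claw": 0}
    - {"x": 0,"y": 0,"z": 0.1,"yaw": 0,"claw": 0}
    - {"x": 0,"y": 0,"z": 0.16,"yaw": 0,"claw": 0}
    - {"x": -0.04,"y": 0,"z": 0.2,"yaw": 0,"claw": 0}
    - {"x": -0.08,"y": 0,"z": 0.2,"yaw": 0,"claw": 0}
    - {"x": -0.08,"y": 0,"z": 0.2,"yaw": 0,"claw": 0}
    - {"x": -0.08,"y": 0,"z": 0.2,"yaw": 0,"claw": 0}

```text
clock: 20.72
ee_pos: [0.3846, -0.2677, 0.2508]
orientation: [-0.0, 0.152, 0.988, 0.0]
contact_force: [-0.4, 0.2, -0.0]
opening: 0.0001
grip_force: 0.0
```

Run:
```python
from h import *
a=save("scene","pics/s7.png").astype(int);b=cv2.imread("pics/scene0.png")[:,:,::-1].astype(int)
for n,(x0,y0,x1,y1) in {"pins":(300,200,405,275),"box":(140,215,228,265),"wrench":(215,300,245,370),"oil":(60,270,110,335),"eye":(465,205,500,245),"step":(483,272,512,305)}.items():
    print(n,(abs(a-b)[y0:y1,x0:x1].max(2)>40).mean().round(3))
print(r.sense()["clock"],r.sense()["ee_pos"],r.sense()["contact_force"])
```

```text
pins 0.0
box 0.046
wrench 0.0
oil 0.0
eye 0.0
step 0.0
20.775 [ 0.3849036  -0.26766523  0.25073031] [-0.53827798  0.91987241  0.02738896]
```

Nothing has shifted; the small change around the box fits the arm's shadow. Handing in.

```bash
python3 -c "
from bench import r
print(r.close_job())"
```

```text
the job is handed in; nothing more can be done
None
```

The job is handed in at about 21 s, with no verdict returned: I pointed at the plug and then the brass pin for about 2 s each from about 27 mm (repeating both after a bed touch showed the fingertips sit about 40 mm higher than the stated TCP implies), pressed the green button to its stop and moved clear, and camera checks showed the pins and bystanders unmoved.

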